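# Rock the vial feeder's seesaw gate over to the empty chute

## Task

One chute of the vial feeder is full and shut off. With a fingertip, push the red shutter knob of the empty chute all the way in to open that chute; then press the raised blue pad of the seesaw gate all the way down, so that the gate rocks over and stays there and the three amber vials waiting on it roll down into the empty chute. Do not touch, lift or spill any vial, leave the vials in the full chute and the things around the feeder where they are, and finish clear of everything.

Things in the scene. Friction and masses are not known exactly. Their poses are not given: they have to be found in the camera images.
- sorter: two-lane vial feeder, fixed: grey base 120 x 430 mm, seesaw gate in the middle, sloping chute at each end. Origin: underside centre, below the pivot (65 mm high). x: along the pivot, from the operating side (blue pads, red knob) to the back; y: along the lanes, + to the full chute, - to the empty one. Chutes run from |y| = 90 mm to stops near 182 (+) and 200 (-); a fixed dark plate shuts the mouth of the full one. Nothing on it is above 110 mm.
- gate (a joint): seesaw gate angle, rad: 0 = tipped to the full (positive y) side, 0.42 = tipped right over to the empty side (end stop); level at 0.21. It stays where it is left (light friction); about 1 N on the pad moves it.
- gate_pad (a point): centre of the top of the blue press pad on the gate's empty-side end, raised at the start. Flat tab 44 mm (sorter x) by 34 mm (sorter y), 6 mm thick, 52 mm to the front (-x) of the lane's middle and 55 mm along the gate from the pivot. Starts about 76 mm above the bench, ends about 54 mm above it when fully over. Free from above. The like pad on the other end starts low.
- shutter (a joint): red shutter of the empty chute, m: 0 = closed across the chute, 0.056 = pushed fully in, chute open (end stop). It slides along the sorter's +x and stays where it is left; about 1.5 N moves it.
- shutter_knob (a point): centre of the front face (towards sorter -x) of the red shutter knob, a block 14 (x) by 32 (y) by 32 mm (z) on a flat steel bar, its middle 82 mm above the bench (block 66 to 98 mm). Push this face towards sorter +x.
- vial1: amber glass vial, 23 mm diameter, 46 mm long, about 20 g, lying across the gate with its axis along the sorter's x, waiting on the gate's full-side half against the fixed plate; origin at its middle
- vial2: amber glass vial, 23 mm diameter, 46 mm long, about 20 g, lying across the gate with its axis along the sorter's x, waiting on the gate's full-side half against the fixed plate; origin at its middle
- vial3: amber glass vial, 23 mm diameter, 46 mm long, about 20 g, lying across the gate with its axis along the sorter's x, waiting on the gate's full-side half against the fixed plate; origin at its middle
- queue1: amber glass vial, 23 mm diameter, 46 mm long, lying in the full chute; origin at its middle
- queue2: amber glass vial, 23 mm diameter, 46 mm long, lying in the full chute; origin at its middle
- queue3: amber glass vial, 23 mm diameter, 46 mm long, lying in the full chute; origin at its middle
- queue4: amber glass vial, 23 mm diameter, 46 mm long, lying in the full chute; origin at its middle
- reagent: amber reagent bottle 60 mm diameter, 110 mm tall, near the feeder; bystander, origin at the centre of its underside
- cap_jar: white jar with a blue cap, 56 mm diameter, 60 mm tall, in front of the feeder's full-side chute; bystander, origin at the centre of its underside
- beaker: white beaker, 64 mm diameter, 75 mm tall, near the feeder; bystander, origin at the centre of its underside
- screwdriver: screwdriver 160 mm long, lying on the bench; bystander, origin at the middle
- mouse: black computer mouse 60 mm across, 31 mm high; bystander, origin at the centre of its underside
- tin: metal tin 60 mm diameter, 70 mm tall; bystander, origin at the centre of its underside
Mind the look-alikes: they are no part of the job. What is shaped like the queue3 but pink or yellow is not meant.

How it is judged:
By the outcome, as a careful person would: the job done as asked, in the order asked, and still so for the second after the job is handed in, with the robot touching nothing.
It also fails if it takes over 48 s, if anything falls off the work surface, if the arm or the gripper's body presses on something with over 40 N, if the wrist force passes 120 N, or if a joint passes its speed limit or range.

## Robot

A 6-joint arm with a two-finger parallel gripper is mounted at the origin on the work surface. World frame = base frame: x ahead of the robot, y to its left, z up, the work surface at z = 0. Lengths are in mm, angles in rad, forces in N, time in s.
With the tool pointing down it reaches from about 375 to 900 mm from the base axis. Payload 3.1 kg.
Tool frame: the origin (TCP) lies between the finger pads; the fingertips stand 22 mm ahead of it and the grasp point (between the pads) lies 3 mm ahead of it; x points along the fingers, y is the direction in which the jaws open and shut, and the axes are right-handed (so a half turn about x gives the same grasp; the last joint's range is limited). The gripper opens to 87 mm and grips with 3 to 60 N. Pads are 19 mm wide; open, the fingers measure 117 mm over their backs; the gripper's body (75 mm by 190 mm) begins 51 mm behind the grasp point.
Start: joints at [0.965, 0.527, 1.433, -0, 1.181, -0.178], TCP at [259.252, 568.67, 244.548] pointing down, gripper open.
Joint ranges: [-3.08, 3.08], [-0.75, 2.2], [0.22, 2.44], [-1.43, 4.57], [0, 2.65], [-2.85, 2.85]. Speed limits (rad/s): [2.79, 2.79, 3.14, 3.14, 3.14, 3.14].

## Interface

Orientations are given as a unit quaternion [w, x, y, z].
In Python, from workcell import ctrl, grab_frame, camera_params gives the robot as it stands.
- The arm moves only by the tool move_arm, never from a script. Its argument "steps" is a list of rows, each an object of numbers: "ax", "ay", "az": the turn, a rotation vector about the tool's x, y, z in degrees; "tx", "ty", "tz": the shift along the tool's x, y, z in m; "grip": the finger opening in m, from 0 to 0.087. A call has 1 to 12 rows; each row is the pose to reach, as a shift and turn from the pose measured when the call began, along the tool's axes at that moment; what a row does not reach only later rows make up. A row lasts 1/8 s, in which the tool goes at most 62.5 mm and 10.7 degrees, less where a joint would pass 70% of its speed; a pose out of reach is approached as far as the arm can. A call with a gripper value outside its range is refused whole. The fingers move at their own pace and stop on an object; "force" is the grip in N (left out, the last holds). Time passes only in rows, so rows that repeat a pose let the fingers close. It gives the time, the measured TCP pose, the force and the opening at its end, in the units of the state.
- ctrl.observe(): the state, without advancing time (a new reading comes with each control period).
- grab_frame(name): name is "side" or "top" or "wrist"; returns (picture, depth): 480x640x3 uint8, red, green, blue; 480x640 float32, mm along the optical axis (not along the pixel's ray), 0 where there is no reading.
- camera_params(name): a dict with "fx", "fy", "cx", "cy" (pixels), "world_to_cam" (4x4, takes a point from world to camera coordinates); the wrist camera has in their place "T_tool_cam" (4x4, takes a point from camera to tool coordinates, whose origin is the TCP and whose axes are the tool frame's). Camera axes: x right, y down, z forward; pixel columns grow to the right and rows downward; lengths in mm; the calibration is good to about 2 mm. A picture is of the moment at which its call begins: read the wrist's pose just before it. camera_params takes no time and is no camera call.
- ctrl.close_job(): hands the job in, once; it reports no verdict.
The state is a dict: "clock": time; "q": joint angles; "qd": joint speeds; "tau": joint torques, N m; "ee_pos": TCP position; "tool_rot": TCP orientation; "contact_force": force on the tool from outside, world axes, zero at the start; "ft_torque": the same for the moment, N m; "grip_width": finger opening in mm.
Only numpy, scipy, OpenCV 4.12 (cv2) and the standard library are available. Lean on these libraries where they do the work, as an engineer would, in place of code of your own. Each camera call takes 0.05 s, during which the arm holds its last target. There are 200 camera calls.

## Working session

There is one attempt and no reset: what is moved stays moved. The work goes in short steps, Python scripts to look and compute and a tool call to move; the robot and the scene stay as the last step left them, time stands still between calls to the robot, and variables do not carry over. Pictures are saved under pics/ and viewed, about 8 in all and at most 12, crops included, and the job is handed in when it is done.

Besides the shell and the picture viewer there is one more tool, called after ">>>" as name([rows], argument=value, ...), one row to a line, values as JSON. move_arm: Moves the arm, as the interface text tells. Its arguments: {"type":"object","properties":{"steps":{"type":"array"},"force":{"type":"number"}},"required":["steps"]}

```bash
mkdir -p pics
cat > h.py <<'E'
import numpy as np,cv2
from workcell import ctrl,grab_frame,camera_params
from scipy.spatial.transform import Rotation as R
def snap(n,f):
    s=ctrl.observe(); im,d=grab_frame(n); cv2.imwrite(f'pics/{f}.png',im[:,:,::-1]); np.save(f'pics/{f}.npy',d); return s,im,d
def T_wc(n,s=None):
    p=camera_params(n)
    if n!='wrist': return p,np.linalg.inv(np.array(p['world_to_cam']))
    w,x,y,z=s['tool_rot']; T=np.eye(4); T[:3,:3]=R.from_quat([x,y,z,w]).as_matrix(); T[:3,3]=s['ee_pos']
    return p,T@np.array(p['T_tool_cam'])
def pt(n,u,v,z,s=None):
    p,T=T_wc(n,s); return (T@[(u-p['cx'])/p['fx']*z,(v-p['cy'])/p['fy']*z,z,1])[:3]
def ptz(n,u,v,h,s=None): # ray to height h
    p,T=T_wc(n,s); a=T[:3,3]; d=T[:3,:3]@[(u-p['cx'])/p['fx'],(v-p['cy'])/p['fy'],1]; return a+d*(h-a[2])/d[2]
E
python3 - <<'E'
from h import *
s,_,_=snap('top','top1'); snap('side','side1'); print(s)
for n in('top','side'): print(T_wc(n)[1].round(2).tolist())
E
```

```text
{'clock': 0.0, 'q': array([ 9.64505908e-01,  5.28456577e-01,  1.43391345e+00, -3.55330322e-05,
        1.18142120e+00, -1.78494567e-01]), 'qd': array([ 0.00158357, -0.00069365, -0.00028767,  0.00015944, -0.00066832,
       -0.00033855]), 'tau': array([-7.15113638e-04, -4.40036166e+01, -1.76595122e+01,  6.33720355e-02,
        5.82079869e-02, -1.52403941e-04]), 'ee_pos': array([258.86424651, 568.10081952, 243.57395139]), 'tool_rot': array([ 0.69070656,  0.14937054,  0.69127958, -0.15081589]), 'contact_force': array([ 0.50915661, -0.30445336, -0.40121467]), 'ft_torque': array([0.02371846, 0.00209521, 0.00849584]), 'grip_width': 87.23704451742327}
[[0.02, -0.98, 0.21, 226.88], [-1.0, -0.02, 0.01, -14.3], [-0.01, -0.21, -0.98, 1721.16], [0.0, 0.0, 0.0, 1.0]]
[[-0.99, -0.07, 0.11, 436.59], [-0.13, 0.62, -0.78, 902.51], [-0.01, -0.78, -0.62, 801.62], [0.0, 0.0, 0.0, 1.0]]
```

View pics/top1.png

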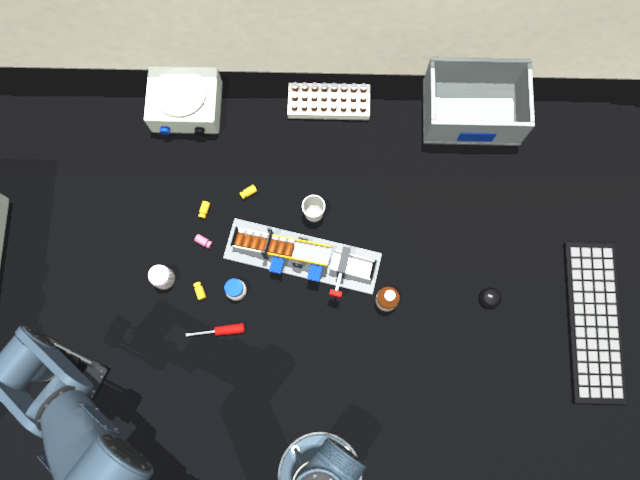

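View pics/side1.png

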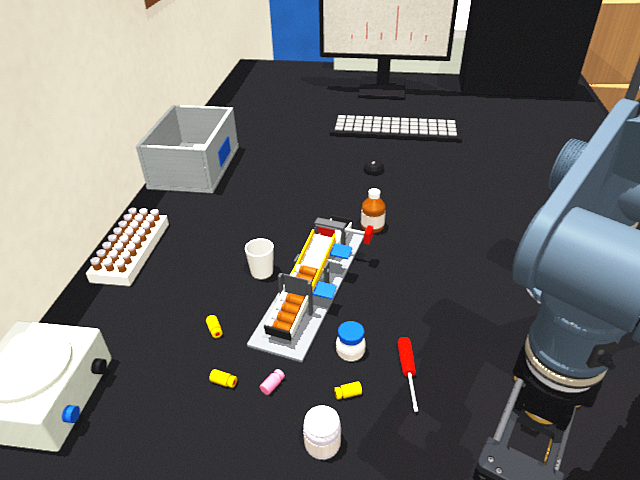

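Run:
```python
from h import *
d=np.load('pics/top1.npy')
for n,u,v,h in [('base TL',231,221,6),('base TR',381,262,6),('base BR',375,291,6),('base BL',225,256,6),('padlo',277,266,54),('pad',315,273,76),('knob',336,293,98),('reagent',390,296,110),('jar',235,286,60),('beaker',313,203,75)]:
    print(n,ptz('top',u,v,h).round(1),pt('top',u,v,d[v,u]).round(1))
im=cv2.imread('pics/top1.png')[200:320,210:410]; cv2.imwrite('pics/c.png',cv2.resize(im,(800,480),interpolation=2))
```

```text
base TL [678.8 268.    6. ] [679.8 268.6   2.1]
base TR [ 569.9 -158.6    6. ] [ 571.8 -159.3   -3.1]
base BR [ 487.7 -142.3    6. ] [ 487.6 -142.3    6.2]
base BL [576.9 279.2   6. ] [574.3 277.   18.5]
padlo [542.6 127.9  54. ] [542.7 127.9  53.7]
pad [521.8  23.6  76. ] [522.3  23.7  73.3]
knob [466.  -33.4  98. ] [466.4 -33.4  94.9]
reagent [ 459.7 -173.6  110. ] [ 459.9 -173.8  108.4]
jar [484.1 238.2  60. ] [483.8 238.   61.8]
beaker [716.7  34.4  75. ] [732.9  36.   20.8]
```

View pics/c.png

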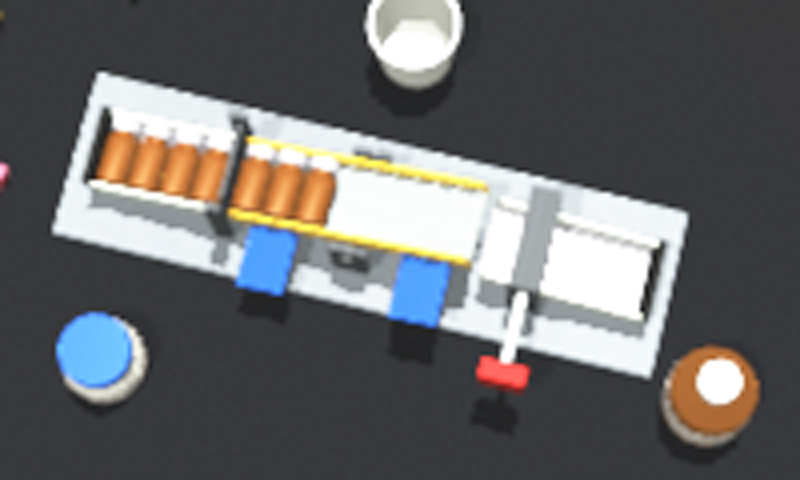

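```bash
cat >> h.py <<'E'
O=np.array([581,63,0.]); YAW=-0.25
def S(): return R.from_euler('z',YAW).as_matrix()
def w2s(p): return S().T@(np.array(p)-O)
def s2w(p): return O+S()@np.array(p,float)
def plan(ps):  # target TCP in sorter frame, tool down, tool y along +-sorter y
    s=ctrl.observe(); w,x,y,z=s['tool_rot']; A=R.from_quat([x,y,z,w]).as_matrix(); t=s2w(ps)
    print('clock',s['clock'],'tcp sorter',w2s(s['ee_pos']).round(1),'F',s['contact_force'].round(1),'target w',t.round(1))
    X=np.array([0,0,-1.])
    for sg in(1,-1):
        Y=sg*S()[:,1]; B=np.c_[X,Y,np.cross(X,Y)]
        print(sg,'shift m',(A.T@(t-s['ee_pos'])/1000).round(4),'turn deg',np.degrees(R.from_matrix(A.T@B).as_rotvec()).round(1))
    print('tool axes in sorter',(S().T@A).round(2).tolist())
E
python3 -c "
from h import *
plan([-140,-122,200])"
```

```text
clock 0.1 tcp sorter [-437.1  409.8  243.7] F [-0.1 -0.2 -0.4] target w [415.2 -20.6 200. ]
1 shift m [ 0.0445 -0.4708  0.3865] turn deg [-10.2  -0.    0.1]
-1 shift m [ 0.0445 -0.4708  0.3865] turn deg [169.8   0.2   0. ]
tool axes in sorter [[-0.0, 0.18, 0.98], [-0.0, 0.98, -0.18], [-1.0, -0.0, -0.0]]
```

>>> move_arm([
  {"ty": -0.04, "tz": 0.033, "ax": -1, "grip": 0},
  {"ty": -0.085, "tz": 0.07, "ax": -2, "grip": 0},
  {"ty": -0.13, "tz": 0.107, "ax": -3, "grip": 0},
  {"ty": -0.175, "tz": 0.144, "ax": -4, "grip": 0},
  {"ty": -0.22, "tz": 0.181, "ax": -5, "grip": 0},
  {"ty": -0.265, "tz": 0.218, "ax": -6, "grip": 0},
  {"ty": -0.31, "tz": 0.254, "ax": -7, "grip": 0},
  {"ty": -0.355, "tz": 0.291, "ax": -8, "grip": 0},
  {"tx": 0.015, "ty": -0.4, "tz": 0.328, "ax": -9, "grip": 0},
  {"tx": 0.03, "ty": -0.44, "tz": 0.36, "ax": -10.2, "grip": 0},
  {"tx": 0.0445, "ty": -0.4708, "tz": 0.3865, "ax": -10.2, "grip": 0},
  {"tx": 0.0445, "ty": -0.4708, "tz": 0.3865, "ax": -10.2, "grip": 0},
])

```text
invalid input at $.steps[0]: expected keys ax, ay, az, tx, ty, tz, grip
```

Run:
```python
from h import *
plan([-140,-122,97])
s,_,_=snap('wrist','w1'); import pickle; pickle.dump({k:s[k] for k in('ee_pos','tool_rot')},open('s1.pkl','wb'))
```

```text
clock 0.1 tcp sorter [-437.1  409.8  243.7] F [-0.1 -0.2 -0.4] target w [415.2 -20.6  97. ]
1 shift m [ 0.1475 -0.4706  0.3865] turn deg [-10.2  -0.    0.1]
-1 shift m [ 0.1475 -0.4706  0.3865] turn deg [169.8   0.2   0. ]
tool axes in sorter [[-0.0, 0.18, 0.98], [-0.0, 0.98, -0.18], [-1.0, -0.0, -0.0]]
```

View pics/w1.png

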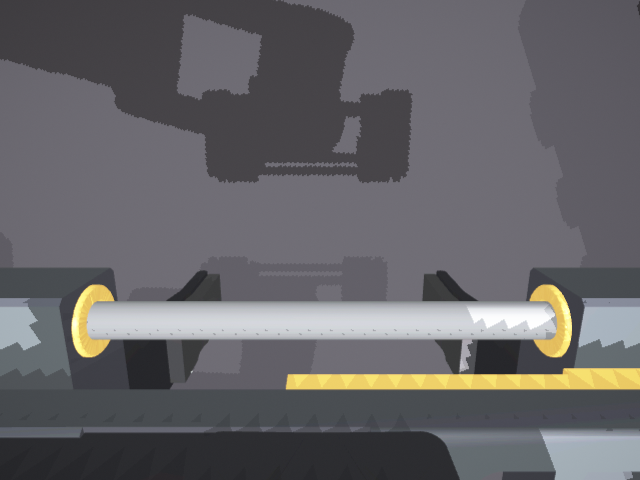

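The move was refused because every key is required. The wrist picture only shows bare bench at the start pose. I'll send the move again with all keys.

>>> move_arm([
  {"tx": 0, "ty": -0.04, "tz": 0.033, "ax": -1, "ay": 0, "az": 0, "grip": 0},
  {"tx": 0, "ty": -0.085, "tz": 0.07, "ax": -2, "ay": 0, "az": 0, "grip": 0},
  {"tx": 0, "ty": -0.13, "tz": 0.107, "ax": -3, "ay": 0, "az": 0, "grip": 0},
  {"tx": 0, "ty": -0.175, "tz": 0.144, "ax": -4, "ay": 0, "az": 0, "grip": 0},
  {"tx": 0, "ty": -0.22, "tz": 0.181, "ax": -5, "ay": 0, "az": 0, "grip": 0},
  {"tx": 0, "ty": -0.265, "tz": 0.218, "ax": -6, "ay": 0, "az": 0, "grip": 0},
  {"tx": 0, "ty": -0.31, "tz": 0.254, "ax": -7, "ay": 0, "az": 0, "grip": 0},
  {"tx": 0, "ty": -0.355, "tz": 0.291, "ax": -8, "ay": 0, "az": 0, "grip": 0},
  {"tx": 0.015, "ty": -0.4, "tz": 0.328, "ax": -9, "ay": 0, "az": 0, "grip": 0},
  {"tx": 0.03, "ty": -0.44, "tz": 0.36, "ax": -10.2, "ay": 0, "az": 0, "grip": 0},
  {"tx": 0.0445, "ty": -0.4708, "tz": 0.3865, "ax": -10.2, "ay": 0, "az": 0, "grip": 0},
  {"tx": 0.0445, "ty": -0.4708, "tz": 0.3865, "ax": -10.2, "ay": 0, "az": 0, "grip": 0},
])

```text
clock: 1.65
ee_pos: [416.1, -23.0, 199.2]
tool_rot: [0.701, 0.089, 0.702, -0.09]
contact_force: [-0.1, 0.2, -1.0]
grip_width: 0.4
```

Run:
```python
from h import *
plan([-140,-122,97])
s,_,_=snap('wrist','w2'); import pickle; pickle.dump({k:s[k] for k in('ee_pos','tool_rot')},open('s2.pkl','wb'))
```

```text
clock 1.65 tcp sorter [-138.5 -124.1  199.2] F [-0.1  0.2 -1. ] target w [415.2 -20.6  97. ]
1 shift m [ 0.1022  0.0022 -0.0014] turn deg [-0.3 -0.1  0.1]
-1 shift m [ 0.1022  0.0022 -0.0014] turn deg [1.797e+02 2.000e-01 1.000e-01]
tool axes in sorter [[-0.0, 0.0, 1.0], [-0.0, 1.0, -0.0], [-1.0, -0.0, -0.0]]
```

View pics/w2.png

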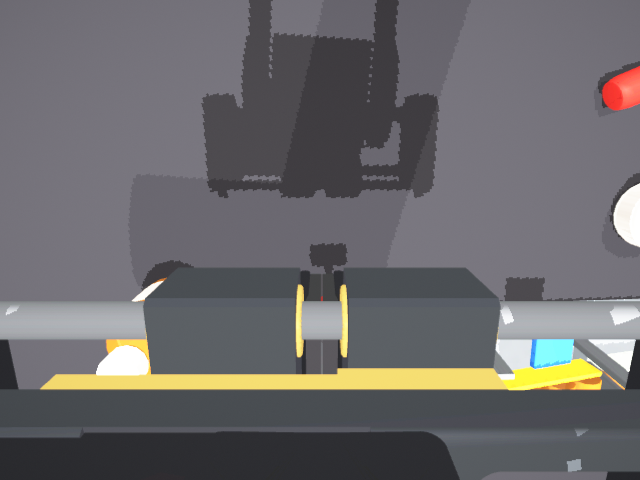

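>>> move_arm([
  {"tx": 0.04, "ty": 0.002, "tz": 0, "ax": 0, "ay": 0, "az": 0, "grip": 0},
  {"tx": 0.085, "ty": 0.002, "tz": 0, "ax": 0, "ay": 0, "az": 0, "grip": 0},
  {"tx": 0.103, "ty": 0.002, "tz": 0, "ax": 0, "ay": 0, "az": 0, "grip": 0},
  {"tx": 0.103, "ty": 0.002, "tz": 0.01, "ax": 0, "ay": 0, "az": 0, "grip": 0},
  {"tx": 0.103, "ty": 0.002, "tz": 0.02, "ax": 0, "ay": 0, "az": 0, "grip": 0},
  {"tx": 0.103, "ty": 0.002, "tz": 0.03, "ax": 0, "ay": 0, "az": 0, "grip": 0},
  {"tx": 0.103, "ty": 0.002, "tz": 0.038, "ax": 0, "ay": 0, "az": 0, "grip": 0},
  {"tx": 0.103, "ty": 0.002, "tz": 0.046, "ax": 0, "ay": 0, "az": 0, "grip": 0},
  {"tx": 0.103, "ty": 0.002, "tz": 0.053, "ax": 0, "ay": 0, "az": 0, "grip": 0},
  {"tx": 0.103, "ty": 0.002, "tz": 0.06, "ax": 0, "ay": 0, "az": 0, "grip": 0},
])

```text
clock: 2.95
ee_pos: [473.5, -34.5, 96.3]
tool_rot: [0.7, 0.089, 0.703, -0.089]
contact_force: [-0.8, 1.7, 0.4]
grip_width: 0.7
```

Run:
```python
from h import *
plan([-48,-122,96])
snap('side','side2')
im=cv2.imread('pics/side2.png')[160:340,260:500]; cv2.imwrite('pics/c2.png',cv2.resize(im,(800,600),interpolation=2))
```

```text
clock 2.95 tcp sorter [ -80.1 -121.    96.3] F [-0.8  1.7  0.4] target w [504.3 -43.3  96. ]
1 shift m [ 0.0002 -0.0009  0.0321] turn deg [-0.2 -0.2  0.1]
-1 shift m [ 0.0002 -0.0009  0.0321] turn deg [1.798e+02 1.000e-01 3.000e-01]
tool axes in sorter [[-0.0, 0.0, 1.0], [-0.0, 1.0, -0.0], [-1.0, -0.0, -0.0]]
```

View pics/c2.png

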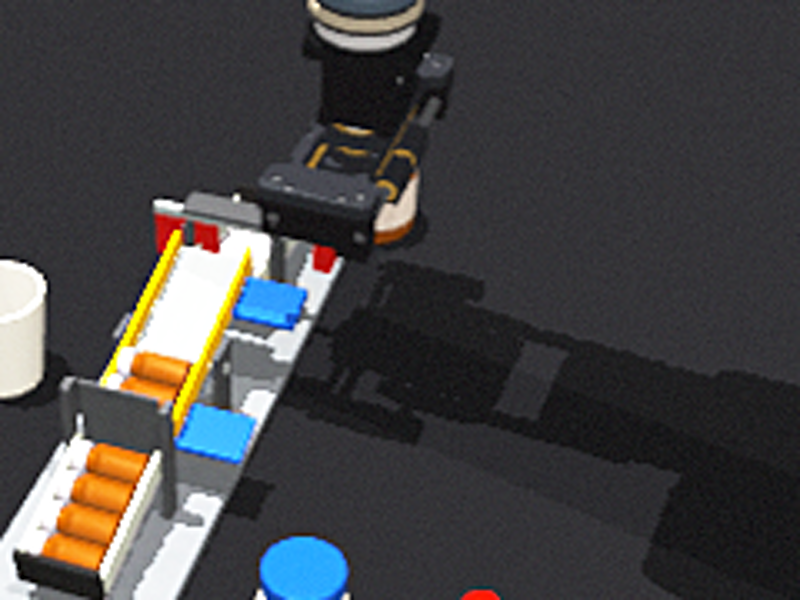

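>>> move_arm([
  {"tx": 0, "ty": 0, "tz": 0.008, "ax": 0, "ay": 0, "az": 0, "grip": 0},
  {"tx": 0, "ty": 0, "tz": 0.016, "ax": 0, "ay": 0, "az": 0, "grip": 0},
  {"tx": 0, "ty": 0, "tz": 0.023, "ax": 0, "ay": 0, "az": 0, "grip": 0},
  {"tx": 0, "ty": 0, "tz": 0.028, "ax": 0, "ay": 0, "az": 0, "grip": 0},
  {"tx": 0, "ty": 0, "tz": 0.03, "ax": 0, "ay": 0, "az": 0, "grip": 0},
])

```text
clock: 3.62
ee_pos: [493.8, -39.7, 95.6]
tool_rot: [0.693, 0.089, 0.71, -0.088]
contact_force: [-19.4, 3.1, 16.0]
grip_width: 0.4
```

>>> move_arm([
  {"tx": 0, "ty": 0, "tz": -0.02, "ax": 0, "ay": 1.1, "az": 0, "grip": 0},
  {"tx": 0, "ty": 0, "tz": -0.05, "ax": 0, "ay": 1.1, "az": 0, "grip": 0},
  {"tx": -0.02, "ty": 0, "tz": -0.1, "ax": 0, "ay": 1.1, "az": 0, "grip": 0},
  {"tx": -0.06, "ty": 0.03, "tz": -0.1, "ax": 0, "ay": 1.1, "az": 0, "grip": 0},
  {"tx": -0.1, "ty": 0.06, "tz": -0.1, "ax": 0, "ay": 1.1, "az": 0, "grip": 0},
  {"tx": -0.1, "ty": 0.06, "tz": -0.1, "ax": 0, "ay": 1.1, "az": 0, "grip": 0},
])

```text
clock: 4.38
ee_pos: [418.1, 43.3, 200.9]
tool_rot: [0.69, 0.089, 0.713, -0.086]
contact_force: [0.5, 0.1, -0.1]
grip_width: 0.6
```

Run:
```python
from h import *
plan([-58,-58,110])
snap('side','side3'); snap('top','top3')
a=cv2.imread('pics/side3.png')[190:310,280:400]; b=cv2.imread('pics/top3.png')[220:320,290:410]
cv2.imwrite('pics/c3.png',np.hstack([cv2.resize(a,(400,400),interpolation=2),cv2.resize(b,(400,400),interpolation=2)]))
```

```text
clock 4.375 tcp sorter [-152.9  -59.4  200.9] F [ 0.5  0.1 -0.1] target w [510.5  21.2 110. ]
1 shift m [0.0877 0.0013 0.0979] turn deg [ 0.1 -1.9  0. ]
-1 shift m [0.0877 0.0013 0.0979] turn deg [-1.799e+02 -1.000e-01 -3.000e+00]
tool axes in sorter [[-0.03, -0.0, 1.0], [-0.0, 1.0, 0.0], [-1.0, -0.0, -0.03]]
```

View pics/c3.png

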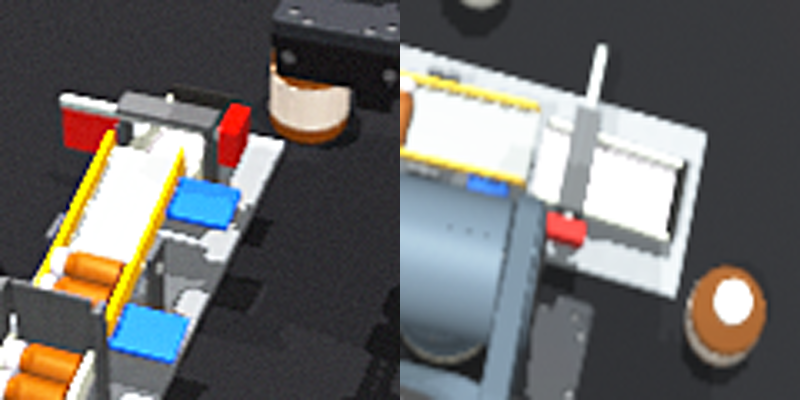

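Run:
```python
from h import *
for f in('top1','top3'):
    im=cv2.imread(f'pics/{f}.png').astype(int); b,g,r=im[260:305,325:350].transpose(2,0,1)
    v,u=np.nonzero((r>150)&(g<60)&(b<60)); u=u.mean()+325;v=v.mean()+260; p=ptz('top',u,v,96); print(u,v,w2s(p).round(1))
```

```text
335.14285714285717 294.7142857142857 [ -92.3 -120.8   96. ]
338.5 279.0 [ -49.7 -118.2   96. ]
```

Run:
```python
from h import *
for n,f in(('top','top1'),('top','top3'),('side','side1'),('side','side3')):
    im=cv2.imread(f'pics/{f}.png').astype(int); d=np.load(f'pics/{f}.npy'); b,g,r=im.transpose(2,0,1)
    v,u=np.nonzero((r>90)&(g<r*.35)&(b<r*.35)&(d>0)); P=np.array([w2s(pt(n,*q,d[q[1],q[0]])) for q in zip(u,v)])
    m=(abs(P[:,1]+120)<30)&(P[:,2]>55)&(P[:,2]<110)&(P[:,0]<-20); P=P[m]
    print(f,m.sum(),np.percentile(P,[5,25,50,75,95],axis=0).round(1).tolist())
```

```text
top1 27 [[-93.7, -133.1, 74.7], [-93.2, -127.1, 85.8], [-92.4, -117.8, 94.5], [-88.3, -109.4, 98.9], [-80.3, -104.1, 103.3]]
top3 27 [[-49.8, -130.0, 81.8], [-49.2, -124.8, 89.1], [-48.2, -118.8, 94.9], [-46.9, -109.8, 100.0], [-38.7, -104.4, 104.0]]
side1 127 [[-91.8, -129.2, 70.4], [-90.8, -118.0, 79.1], [-87.9, -106.5, 89.5], [-83.5, -102.5, 97.5], [-80.4, -100.7, 99.5]]
side3 133 [[-48.1, -125.9, 70.9], [-46.7, -116.7, 78.1], [-43.6, -106.1, 90.4], [-39.1, -101.8, 98.0], [-35.6, -99.2, 100.1]]
```

Run:
```python
from h import *
a=cv2.imread('pics/side3.png')[205:265,300:380]
cv2.imwrite('pics/c4.png',cv2.resize(a,(800,600),interpolation=2))
```

```text
(no output)
```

View pics/c4.png

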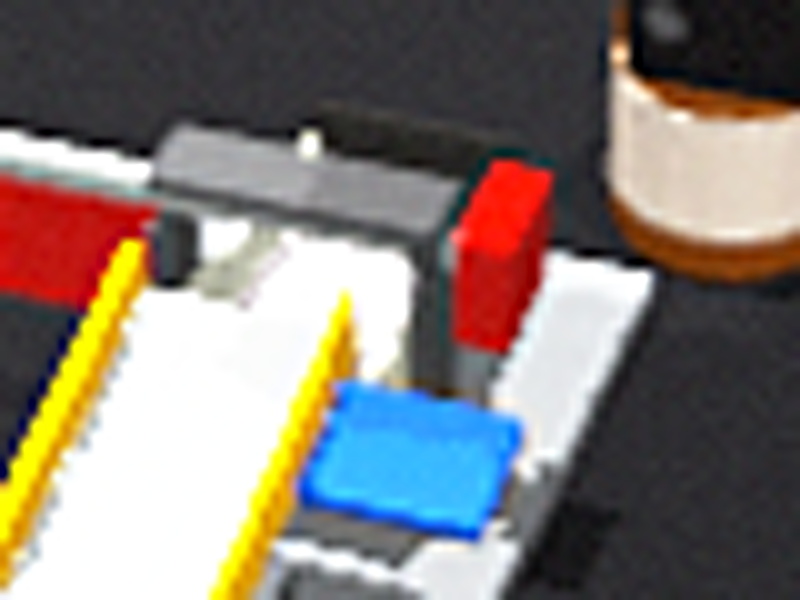

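The knob moved about 44 mm by both cameras, against the stated 56, although the push ended on something solid. I'll push again with the fingertip higher, to see if it stops at the same place.

```bash
python3 -c "
from h import *
plan([-85,-121,104])"
```

```text
clock 4.475 tcp sorter [-155.6  -60.9  198.2] F [-0.9  0.2  0.6] target w [468.7 -33.2 104. ]
1 shift m [ 0.0913 -0.06    0.0745] turn deg [-0.  -2.4  0.1]
-1 shift m [ 0.0913 -0.06    0.0745] turn deg [180.    0.2   3.7]
tool axes in sorter [[-0.04, 0.0, 1.0], [-0.0, 1.0, -0.0], [-1.0, -0.0, -0.04]]
```

>>> move_arm([
  {"tx": 0, "ty": -0.04, "tz": 0.03, "ax": 0, "ay": -1.5, "az": 0, "grip": 0},
  {"tx": 0.03, "ty": -0.06, "tz": 0.065, "ax": 0, "ay": -2.4, "az": 0, "grip": 0},
  {"tx": 0.07, "ty": -0.06, "tz": 0.0735, "ax": 0, "ay": -2.4, "az": 0, "grip": 0},
  {"tx": 0.0913, "ty": -0.06, "tz": 0.0745, "ax": 0, "ay": -2.4, "az": 0, "grip": 0},
  {"tx": 0.0913, "ty": -0.06, "tz": 0.0745, "ax": 0, "ay": -2.4, "az": 0, "grip": 0},
])

```text
clock: 5.1
ee_pos: [466.7, -33.7, 101.3]
tool_rot: [0.699, 0.089, 0.704, -0.089]
contact_force: [0.4, -0.1, -0.1]
grip_width: 0.4
```

```bash
python3 -c "
from h import *
plan([-60,-121,104])"
```

```text
clock 5.1 tcp sorter [ -86.9 -122.   101.3] F [ 0.4 -0.1 -0.1] target w [492.9 -39.4 104. ]
1 shift m [-0.0029  0.001   0.0268] turn deg [-0.1 -0.4  0.1]
-1 shift m [-0.0029  0.001   0.0268] turn deg [1.799e+02 1.000e-01 6.000e-01]
tool axes in sorter [[-0.01, 0.0, 1.0], [-0.0, 1.0, -0.0], [-1.0, -0.0, -0.01]]
```

>>> move_arm([
  {"tx": -0.003, "ty": 0, "tz": 0.01, "ax": 0, "ay": -0.4, "az": 0, "grip": 0},
  {"tx": -0.003, "ty": 0, "tz": 0.02, "ax": 0, "ay": -0.4, "az": 0, "grip": 0},
  {"tx": -0.003, "ty": 0, "tz": 0.026, "ax": 0, "ay": -0.4, "az": 0, "grip": 0},
  {"tx": -0.003, "ty": 0, "tz": 0.03, "ax": 0, "ay": -0.4, "az": 0, "grip": 0},
])

```text
clock: 5.6
ee_pos: [493.3, -40.4, 104.3]
tool_rot: [0.699, 0.088, 0.704, -0.089]
contact_force: [-8.0, 1.1, 5.3]
grip_width: 0.8
```

```bash
python3 -c "
from h import *
plan([-50,-121,104])"
```

```text
clock 5.6 tcp sorter [ -59.4 -121.9  104.3] F [-8.   1.1  5.3] target w [502.6 -41.9 104. ]
1 shift m [0.0003 0.0009 0.0094] turn deg [-0.  -0.3  0.1]
-1 shift m [0.0003 0.0009 0.0094] turn deg [1.8e+02 1.0e-01 5.0e-01]
tool axes in sorter [[-0.01, 0.0, 1.0], [-0.0, 1.0, -0.0], [-1.0, -0.0, -0.01]]
```

>>> move_arm([
  {"tx": 0, "ty": 0, "tz": 0.005, "ax": 0, "ay": 0, "az": 0, "grip": 0},
  {"tx": 0, "ty": 0, "tz": 0.009, "ax": 0, "ay": 0, "az": 0, "grip": 0},
  {"tx": 0, "ty": 0, "tz": 0.012, "ax": 0, "ay": 0, "az": 0, "grip": 0},
  {"tx": 0, "ty": 0, "tz": 0.012, "ax": 0, "ay": 0, "az": 0, "grip": 0},
])

```text
clock: 6.1
ee_pos: [493.9, -40.3, 103.9]
tool_rot: [0.691, 0.088, 0.712, -0.087]
contact_force: [-18.7, 0.9, 15.3]
grip_width: 0.6
```

Run:
```python
from h import *
im=cv2.imread('pics/top3.png'); d=np.load('pics/top3.npy')
for z in (82,98): print(w2s(ptz('top',350.3,231.2,z)).round(1))
for f in('side1','side3'):
    im=cv2.imread(f'pics/{f}.png').astype(int); d=np.load(f'pics/{f}.npy'); b,g,r=im.transpose(2,0,1)
    v,u=np.nonzero((r>70)&(g<r*.4)&(b<r*.4)&(d>0)); P=np.array([w2s(pt('side',*q,d[q[1],q[0]])) for q in zip(u,v)])
    m=(abs(P[:,1]+120)<35)&(P[:,2]>20)&(P[:,0]>-32)&(P[:,0]<150); Q=P[m]
    print(f,m.sum(),np.percentile(Q,[0,5,25,50,75,95,100],axis=0).round(1).tolist())
p=camera_params('side'); 
# profile along side3 of bridge/post: grey pts z 70-105 near y -120
d=np.load('pics/side3.npy'); im=cv2.imread('pics/side3.png').astype(int)
v,u=np.mgrid[205:265,300:380]; v=v.ravel();u=u.ravel(); P=np.array([np.r_[w2s(pt('side',a,b,d[b,a])),im[b,a]] for a,b in zip(u,v)])
m=(abs(P[:,1]+120)<25)&(P[:,2]>70)&(P[:,2]<112)&(np.ptp(P[:,3:],axis=1)<30); Q=P[m]; print('bridge',m.sum(),np.percentile(Q[:,:3],[2,10,50,90,98],axis=0).round(1).tolist())
```

```text
[  87.5 -113.7   82. ]
[  83.5 -114.2   98. ]
side1 115 [[-3.5, -117.5, 52.5], [-0.5, -115.6, 55.6], [8.0, -114.2, 61.0], [17.2, -113.1, 67.3], [26.8, -111.9, 70.5], [35.4, -110.2, 76.4], [37.1, -109.1, 78.3]]
side3 141 [[41.8, -117.0, 41.6], [53.0, -114.8, 44.4], [62.7, -112.6, 52.2], [70.1, -111.3, 62.6], [78.5, -110.1, 69.0], [85.6, -108.4, 76.6], [88.0, -106.7, 80.0]]Traceback (most recent call last):
  File "<stdin>", line 12, in <module>
  File "h.py", line 12, in pt
    p,T=T_wc(n,s); return (T@[(u-p['cx'])/p['fx']*z,(v-p['cy'])/p['fy']*z,z,1])[:3]
        ~~~~^^^^^
  File "h.py", line 7, in T_wc
    p=camera_params(n)
ValueError: time passes only in moves, steps and waits
```

>>> move_arm([
  {"tx": 0, "ty": 0, "tz": -0.015, "ax": 0, "ay": -1, "az": 0, "grip": 0},
  {"tx": -0.03, "ty": 0, "tz": -0.025, "ax": 0, "ay": -1, "az": 0, "grip": 0},
  {"tx": -0.05, "ty": 0.03, "tz": -0.02, "ax": 0, "ay": -1, "az": 0, "grip": 0},
  {"tx": -0.05, "ty": 0.06, "tz": -0.01, "ax": 0, "ay": -1, "az": 0, "grip": 0},
  {"tx": -0.05, "ty": 0.06, "tz": 0, "ax": 0, "ay": -1, "az": 0, "grip": 0},
  {"tx": -0.05, "ty": 0.06, "tz": 0, "ax": 0, "ay": -1, "az": 0, "grip": 0},
])

```text
clock: 6.85
ee_pos: [511.1, 17.0, 153.8]
tool_rot: [0.697, 0.087, 0.706, -0.088]
contact_force: [-0.4, -0.6, -0.6]
grip_width: 0.3
```

Run:
```python
from h import *
im=cv2.imread('pics/side3.png').astype(int); d=np.load('pics/side3.npy'); b,g,r=im.transpose(2,0,1)
p,T=T_wc('side'); v,u=np.nonzero((b>150)&(r<90)&(d>0)); z=d[v,u]
P=(T@np.c_[(u-p['cx'])/p['fx']*z,(v-p['cy'])/p['fy']*z,z,np.ones(len(z))].T)[:3].T; P=(P-O)@S()
m=(abs(P[:,1]+55)<30)&(abs(P[:,0]+50)<40); print('pad',m.sum(),np.percentile(P[m],[3,50,97],axis=0).round(1).tolist())
plan([-56,-58,108])
```

```text
pad 240 [[-64.6, -64.4, 71.2], [-45.1, -46.7, 76.3], [-25.2, -32.1, 80.9]]
clock 6.85 tcp sorter [-56.3 -61.8 153.8] F [-0.4 -0.6 -0.6] target w [512.4  20.7 108. ]
1 shift m [0.0458 0.0039 0.0009] turn deg [ 0.1 -0.7  0.1]
-1 shift m [0.0458 0.0039 0.0009] turn deg [-179.9   -0.2   -1.1]
tool axes in sorter [[-0.01, -0.0, 1.0], [-0.0, 1.0, 0.0], [-1.0, -0.0, -0.01]]
```

>>> move_arm([
  {"tx": 0.02, "ty": 0.009, "tz": 0.008, "ax": 0, "ay": -0.7, "az": 0, "grip": 0},
  {"tx": 0.043, "ty": 0.009, "tz": 0.008, "ax": 0, "ay": -0.7, "az": 0, "grip": 0},
  {"tx": 0.047, "ty": 0.009, "tz": 0.008, "ax": 0, "ay": -0.7, "az": 0, "grip": 0},
  {"tx": 0.05, "ty": 0.009, "tz": 0.008, "ax": 0, "ay": -0.7, "az": 0, "grip": 0},
  {"tx": 0.053, "ty": 0.009, "tz": 0.008, "ax": 0, "ay": -0.7, "az": 0, "grip": 0},
  {"tx": 0.056, "ty": 0.009, "tz": 0.008, "ax": 0, "ay": -0.7, "az": 0, "grip": 0},
  {"tx": 0.059, "ty": 0.009, "tz": 0.008, "ax": 0, "ay": -0.7, "az": 0, "grip": 0},
  {"tx": 0.062, "ty": 0.009, "tz": 0.008, "ax": 0, "ay": -0.7, "az": 0, "grip": 0},
  {"tx": 0.065, "ty": 0.009, "tz": 0.008, "ax": 0, "ay": -0.7, "az": 0, "grip": 0},
  {"tx": 0.068, "ty": 0.009, "tz": 0.008, "ax": 0, "ay": -0.7, "az": 0, "grip": 0},
  {"tx": 0.071, "ty": 0.009, "tz": 0.008, "ax": 0, "ay": -0.7, "az": 0, "grip": 0},
  {"tx": 0.073, "ty": 0.009, "tz": 0.008, "ax": 0, "ay": -0.7, "az": 0, "grip": 0},
])

```text
clock: 8.35
ee_pos: [520.2, 24.0, 80.5]
tool_rot: [0.702, 0.087, 0.702, -0.088]
contact_force: [0.5, 0.8, 1.0]
grip_width: 0.0
```

Almost fully down with about 1 N of force. I'll press on to the end stop.

>>> move_arm([
  {"tx": 0.002, "ty": 0, "tz": 0, "ax": 0, "ay": 0, "az": 0, "grip": 0},
  {"tx": 0.004, "ty": 0, "tz": 0, "ax": 0, "ay": 0, "az": 0, "grip": 0},
  {"tx": 0.006, "ty": 0, "tz": 0, "ax": 0, "ay": 0, "az": 0, "grip": 0},
  {"tx": 0.006, "ty": 0, "tz": 0, "ax": 0, "ay": 0, "az": 0, "grip": 0},
])

```text
clock: 8.85
ee_pos: [520.0, 24.1, 76.1]
tool_rot: [0.702, 0.087, 0.702, -0.088]
contact_force: [-2.1, 0.3, 15.0]
grip_width: 0.4
```

Firm stop with the tip at 54 mm, as stated. I'll lift off and look.

>>> move_arm([
  {"tx": -0.02, "ty": 0, "tz": 0, "ax": 0, "ay": 0, "az": 0, "grip": 0},
  {"tx": -0.06, "ty": 0, "tz": -0.01, "ax": 0, "ay": 0, "az": 0, "grip": 0},
  {"tx": -0.11, "ty": 0.02, "tz": -0.03, "ax": 0, "ay": 0, "az": 0, "grip": 0},
  {"tx": -0.15, "ty": 0.07, "tz": -0.06, "ax": 0, "ay": 0, "az": 0, "grip": 0},
  {"tx": -0.17, "ty": 0.13, "tz": -0.08, "ax": 0, "ay": 0, "az": 0, "grip": 0},
  {"tx": -0.17, "ty": 0.19, "tz": -0.09, "ax": 0, "ay": 0, "az": 0, "grip": 0},
  {"tx": -0.17, "ty": 0.25, "tz": -0.1, "ax": 0, "ay": 0, "az": 0, "grip": 0},
  {"tx": -0.17, "ty": 0.29, "tz": -0.11, "ax": 0, "ay": 0, "az": 0, "grip": 0},
  {"tx": -0.17, "ty": 0.3, "tz": -0.11, "ax": 0, "ay": 0, "az": 0, "grip": 0},
  {"tx": -0.17, "ty": 0.3, "tz": -0.11, "ax": 0, "ay": 0, "az": 0, "grip": 0},
])

```text
clock: 10.1
ee_pos: [486.4, 342.1, 244.8]
tool_rot: [0.701, 0.086, 0.702, -0.088]
contact_force: [-0.1, -0.7, 0.1]
grip_width: 0.0
```

Run:
```python
from h import *
s,_,_=snap('top','top5'); snap('side','side5'); print(s['contact_force'].round(1),s['ee_pos'].round(),s['clock'])
a=cv2.imread('pics/side5.png')[190:370,230:410]; b=cv2.imread('pics/top5.png')[190:330,190:410]
cv2.imwrite('pics/c5.png',np.hstack([cv2.resize(a,(380,380),interpolation=2),cv2.resize(b,(420,380),interpolation=2)]))
```

```text
[-0.1 -0.7  0.1] [486. 342. 245.] 10.1
```

View pics/c5.png

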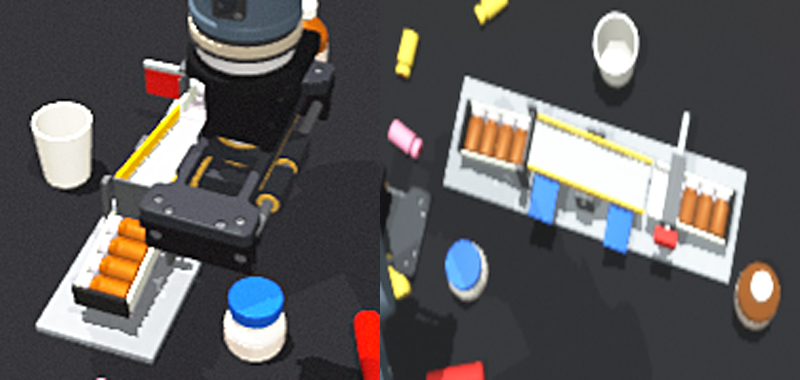

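Run:
```python
from h import *
p,T=T_wc('top')
def cloud(f,fn):
    im=cv2.imread(f'pics/{f}.png').astype(int); d=np.load(f'pics/{f}.npy'); b,g,r=im.transpose(2,0,1)
    v,u=np.nonzero(fn(b,g,r)&(d>0)); z=d[v,u]
    P=(T@np.c_[(u-p['cx'])/p['fx']*z,(v-p['cy'])/p['fy']*z,z,np.ones(len(z))].T)[:3].T
    return (P-O)@S()
for f in('top1','top5'):
    P=cloud(f,lambda b,g,r:(r>90)&(g<r*.35)&(b<r*.35)); m=(abs(P[:,1]+120)<30)&(P[:,2]>60)&(P[:,0]<-20)
    print(f,'knob',m.sum(),np.percentile(P[m],[5,50,95],axis=0).round(1).tolist())
    P=cloud(f,lambda b,g,r:(b>150)&(r<90)); 
    for c in(-52,57):
        m=(abs(P[:,1]-c)<25)&(abs(P[:,0]+50)<40); print('pad',c,np.median(P[m],axis=0).round(1))
```

```text
top1 knob 27 [[-93.7, -133.1, 74.7], [-92.4, -117.8, 94.5], [-80.3, -104.1, 103.3]]
pad -52 [-45.8 -51.5  76.1]
pad 57 [-50.1  54.7  52.9]
top5 knob 19 [[-49.8, -130.3, 75.4], [-48.3, -119.8, 91.6], [-45.2, -105.7, 100.5]]
pad -52 [-34.9 -53.8  50.4]
pad 57 [-31.6  58.6  74. ]
```

Pads have swapped heights (50 and 74 mm) and all three vials sit in the empty chute. The knob's travel still measures short of 56 mm, so I'll take one close wrist look at it.

Run:
```python
from h import *
s=ctrl.observe(); 
q=ptz('wrist',320,150,90,s); print('offset of view pt from tcp (sorter)',(w2s(q)-w2s(s['ee_pos'])).round(1))
off=(w2s(q)-w2s(s['ee_pos'])); plan([-42-off[0],-118-off[1],245])
print('r',np.linalg.norm(s2w([-42-off[0],-118-off[1],245])[:2]))
```

```text
offset of view pt from tcp (sorter) [ -57.3   -0.3 -155. ]
clock 10.2 tcp sorter [-160.2  245.8  245. ] F [-0.3  0.3 -0.5] target w [566.8 -54.8 245. ]
1 shift m [ 0.0013 -0.3637  0.1751] turn deg [ 0.1 -0.   0.2]
-1 shift m [ 0.0013 -0.3637  0.1751] turn deg [-1.799e+02 -3.000e-01 -1.000e-01]
tool axes in sorter [[-0.0, -0.0, 1.0], [-0.0, 1.0, 0.0], [-1.0, -0.0, -0.0]]
r 569.3986597556402
```

>>> move_arm([
  {"tx": 0, "ty": -0.05, "tz": 0.02, "ax": 0, "ay": 0, "az": 0, "grip": 0},
  {"tx": 0, "ty": -0.1, "tz": 0.045, "ax": 0, "ay": 0, "az": 0, "grip": 0},
  {"tx": 0, "ty": -0.15, "tz": 0.07, "ax": 0, "ay": 0, "az": 0, "grip": 0},
  {"tx": 0, "ty": -0.2, "tz": 0.095, "ax": 0, "ay": 0, "az": 0, "grip": 0},
  {"tx": 0, "ty": -0.25, "tz": 0.12, "ax": 0, "ay": 0, "az": 0, "grip": 0},
  {"tx": 0, "ty": -0.3, "tz": 0.145, "ax": 0, "ay": 0, "az": 0, "grip": 0},
  {"tx": 0, "ty": -0.345, "tz": 0.165, "ax": 0, "ay": 0, "az": 0, "grip": 0},
  {"tx": 0, "ty": -0.364, "tz": 0.175, "ax": 0, "ay": 0, "az": 0, "grip": 0},
  {"tx": 0, "ty": -0.364, "tz": 0.175, "ax": 0, "ay": 0, "az": 0, "grip": 0},
  {"tx": 0, "ty": -0.364, "tz": 0.175, "ax": 0, "ay": 0, "az": 0, "grip": 0},
])

```text
clock: 11.45
ee_pos: [565.7, -54.0, 246.1]
tool_rot: [0.701, 0.087, 0.703, -0.089]
contact_force: [-0.0, 0.1, 0.3]
grip_width: 0.3
```

Run:
```python
from h import *
import pickle
s,_,_=snap('wrist','w6'); pickle.dump({k:s[k] for k in('ee_pos','tool_rot')},open('s6.pkl','wb'))
```

View pics/w6.png

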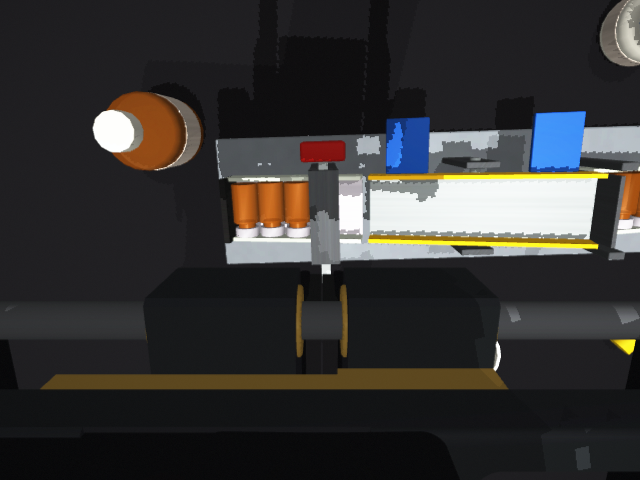

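Run:
```python
from h import *
import pickle; s=pickle.load(open('s6.pkl','rb'))
for n,u,v,z in [('base front',225,139,8),('base back',230,263,8),('knob front top',322,141,98),('knob back top',322,161,98),('bridge front',323,166,105),('bridge back',325,263,105),('full pad outer',557,114,76),('full pad inner',557,171,76),('pad outer',407,119,54),('pad inner',407,173,54)]:
    print(n,w2s(ptz('wrist',u,v,z,s)).round(1))
```

```text
base front [ -50.2 -204.6    8. ]
base back [  68.6 -206.5    8. ]
knob front top [ -49.8 -115.9   98. ]
knob back top [ -36.1 -115.9   98. ]
bridge front [ -33.1 -115.2  105. ]
bridge back [  37.  -113.6  105. ]
full pad outer [-69.   57.2  76. ]
full pad inner [-27.4  63.2  76. ]
pad outer [-66.2 -48.6  54. ]
pad inner [-23.8 -46.4  54. ]
```

```bash
python3 -c "
from h import *
s=ctrl.observe();print(s['clock'],abs(s['qd']).max(),s['contact_force']);print(ctrl.close_job())"
```

```text
11.5 0.012989069609159657 [-0.65266836  0.44543735  0.17885693]
the job is handed in; nothing more can be done
None
```

The job is handed in at about 11.5 s of robot time. The chute is open, the gate is rocked over, and the three vials are in the formerly empty chute. One check disagreed with the task: the shutter's travel measured short.

- **Shutter:** I pushed the red knob in with the closed fingertips until it stopped firmly. I pushed it twice at different heights, and it stopped at the same place each time with about 19 N.
- **Gate:** I pressed the raised blue pad down to its end stop, with the fingertip at 54 mm and 15 N. After I lifted off, the pads measured about 50 mm and 74 mm, so the gate stayed over.
- **Vials and surroundings:** The last pictures show three vials in the formerly empty chute and four still in the full one. The beaker, jar and reagent bottle look unmoved by eye; I did not measure them. The arm ended about 110 mm above the feeder, touching nothing.
- **Shutter travel:** The cameras gave about 44 mm from the knob and 51 mm from the shutter blade, against the stated 56 mm. My feeder frame was also off by 5–9 mm. I took the shutter as fully in because of the hard stop, the knob sitting almost against its bridge, and the vials rolling through.

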